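Hold the dusting stencil over the gelato cake

TASK

First turn off the decorating turntable at its rotary switch, so that it cannot start under your hand. Then pick up the rectangular steel stencil with the upright grip, carry it across the things standing between without knocking them about, and hold it level about a centimetre above the top of the rectangular cake on the turntable, squarely covering it (either way round) and without ever touching the cake, ready for dusting. Finish while still holding it there, with everything else left where it stood.

Things in the scene. Friction and masses are not known exactly. Their poses are not given: they have to be found in the camera images.
- switch (a joint): the turntable's rotary main switch, on top of its housing: a cross-bar handle turning about a vertical axis, with a sprung detent at either end stop. 0 rad = off (nose of the bar over the small white dot, along the turntable's +x), 1.047 rad (60 degrees) = on (nose over the small white bar). It grows clockwise seen from above, so it is turned off anticlockwise; it takes about 0.25 N m and snaps home past half way
- switch_grip (a point): point on the switch's axis, mid-height of the handle, the place to grip. The handle is a black bar 64 mm long along this point's x axis (+x is the narrowed nose with the white line), 14 mm wide, reaching 12 mm above this point and 14 mm below; the flat plate under it lies 24 mm below this point, 66 mm above the bench. This frame turns with the handle, z up
- turntable: motorised decorating turntable, fixed to the bench: white housing 250 mm (x) by 400 mm (y), 62 mm high, with a round aluminium platter 230 mm across whose flat top is 84 mm above the bench. Origin on the bench under the platter's axis; the switch is 30 mm towards -x and 205 mm towards -y from there, in its frame. The platter does not turn by itself
- cake: rectangular frozen gelato cake on a board, standing loose on the platter: cake 130 mm long (x) by 85 mm (y), board 150 by 105 mm; the flat cream top is 55 mm above the origin, which is the centre of the board's underside; z up
- stencil: the rectangular dusting stencil, lying flat on the bench: slotted steel plate 130 mm (x) by 85 mm (y), 3 mm thick, about 0.16 kg. Origin at the centre of the plate's underside, z up. Its black upright grip stands on a tongue beyond the -x edge: centred 80 mm from the origin along -x, 16 mm thick (x), 56 mm wide (y), its top 50 mm above the plate's underside
- round_stencil: round dusting stencil of the same steel, not the one wanted: disc 105 mm across, 3 mm thick, origin at the centre of the disc's underside; same black upright grip, 67 mm from the centre along its -x axis, 50 mm high
- carton: blue and white cream carton, 70 x 70 mm, 205 mm high, standing; origin at the centre of its underside
- cocoa_tin: round metal tin, 74 mm across, 125 mm high, standing; origin at the centre of its underside
- shaker: round steel dredger with a domed cap, 72 mm across, 110 mm high, standing; origin at the centre of its underside
- palette_knife: small steel spatula with a black handle lying on the bench near the robot, 240 mm long along its x axis, about 20 mm high; origin near its middle, on the bench
- cake_ring: open steel ring, 100 mm across, 45 mm high, on the bench; origin at the centre of its underside
- dessert_cup: black dessert cup with a clear dome, 74 mm across, 91 mm high, standing; origin at the centre of its underside
Things that resemble listed ones, but are neither listed nor needed, are in the scene too. What is shaped like the stencil but orange, purple or turquoise is not meant.

How it is judged:
On the way, in this order (a step that is already met when the one before it is completed fails the run):
1. the turntable's switch is turned fully to off (value of joint switch below 0.12 rad), for 0.2 s.
2. the rectangular stencil is gripped and lifted off the bench (height (world z) of stencil above 0.08 m and contact force between stencil and the fingers above 0.5 N), for 0.2 s.
At the end, for the whole second after the job is handed in: Switch within 0.12 rad of off. Stencil held still in the fingers, clear of cake and turntable: underside 3 to 20 mm above the cake, centre within 10 mm along each side, aligned within 0.12 rad (either way round), level within 0.1 rad. The cake still stands on the platter (value of joint switch below 0.12 rad and x of stencil in the frame of cake between -0.01 and 0.01 m and y of stencil in the frame of cake between -0.01 and 0.01 m and z of stencil in the frame of cake between 0.058 and 0.075 m and angle between the x axis of stencil and the x axis of cake, either way round below 0.12 rad and angle between stencil's own z axis and vertical below 0.1 rad and linear speed of stencil below 0.02 m/s and contact force between stencil and the fingers above 0.5 N and contact force between stencil and cake below 0.05 N and contact force between stencil and turntable below 0.05 N and angle between cake's own z axis and vertical below 0.05 rad and horizontal distance between cake and turntable below 0.045 m); the arm keeps its last pose, push and grip.
It fails at once if the cake is touched (contact force between cake and stencil above 0.3 N or contact force between cake and the arm above 0.3 N or contact force between cake and the fingers above 0.3 N or distance of cake from where it was at the start of the episode above 0.01 m).
It fails at once if another thing on the bench is moved by more than 30 mm or knocked over (distance of any of round_stencil, carton, cocoa_tin, shaker, palette_knife, cake_ring, dessert_cup from where it was at the start of the episode above 0.03 m or angle between any of carton, cocoa_tin, shaker, dessert_cup's own z axis and vertical above 0.5 rad).
It also fails if it takes over 70 s, if anything falls off the work surface, if the arm or the gripper's body presses on something with over 40 N, if the wrist force passes 120 N, or if a joint passes its speed limit or range.

ROBOT

A 6-joint arm with a two-finger parallel gripper is mounted at the origin on the work surface. World frame = base frame: x ahead of the robot, y to its left, z up, the work surface at z = 0. Lengths are in m, angles in rad, forces in N, time in s.
With the tool pointing down it reaches from about 0.375 to 0.9 m from the base axis. Payload 3.1 kg.
Tool frame: the origin (TCP) lies on the centre line of the jaws, within the pads' length; the fingertips stand 25 mm ahead of it and the grasp point (between the pads) lies 6 mm ahead of it (manip.tips_ahead is the distance from the TCP to the fingertips, in m); z points along the fingers, y is the direction in which the jaws open and shut (so a half turn about z gives the same grasp; the last joint's range is limited). The gripper opens to 85 mm and grips with 20 to 120 N. Pads are 22 mm wide; open, the fingers measure 114 mm over their backs; the gripper's body (76 mm by 85 mm) begins 54 mm behind the grasp point. The pads swing forward as they close: fully open they stand 13 mm farther back than shut.
Start: joints at [1.091, 0.527, 1.433, -0, 1.181, -0.178], TCP at [0.186, 0.597, 0.256] pointing down, gripper open.
Joint ranges: [-3.08, 3.08], [-0.75, 2.2], [0.22, 2.44], [-1.43, 4.57], [0, 2.65], [-2.85, 2.85]. Speed limits (rad/s): [2.79, 2.79, 3.14, 3.14, 3.14, 3.14].

INTERFACE

Orientations are given as a unit quaternion [x, y, z, w].
In Python, from station import manip gives the robot as it stands.
- The arm moves only by the tool play_rows, never from a script. Its argument "steps" is a list that holds one entry, the list of rows, each a list of 6 numbers: the shift along the tool's x, y, z in m, then the turn, a rotation vector about the tool's x, y, z in degrees. In form: [[[x, y, z, rx, ry, rz], ...]]. A call has 1 to 10 rows; each row shifts and turns the commanded pose from where the row before left it, along the tool's axes as they then stand; what a row does not reach is not made up. A row lasts 1/8 s, in which the tool goes at most 62.5 mm and 10.7 degrees, less where a joint would pass 70% of its speed; a pose out of reach is approached as far as the arm can. A call is refused whole if a number of a shift passes 0.0625 or a number of a turn 10.7, either way. A call with a gripper value outside its range is refused whole. "fingers" is the opening, from 0 (shut) to 1 (fully open), set as the call begins (left out, the last holds). The fingers move at their own pace and stop on an object; "squeeze" is the grip in N (left out, the last holds). Time passes only in rows, so rows that do not move let the fingers close. It gives the time, the measured TCP pose, the force and the opening at its end, in the units of the state.
- manip.sense(): the state, without advancing time (a new reading comes with each control period).
- manip.snapshot(name): name is "scene" or "top" or "wrist"; returns a dict with "img" (384x512x3 uint8, red, green, blue), "K" (3x3 intrinsics, pixels), "k1" (the pictures are not rectified: a ray, as slopes to the right and down, at radius r is drawn at 1 + k1 r^2 times it, then the intrinsics apply), "world_from_camera" (4x4, takes a point from camera to world coordinates). Camera axes: x right, y down, z forward; pixel columns grow to the right and rows downward; lengths in m; the calibration is good to about 2 mm. A picture is of the moment at which its call begins. There is no depth.
- manip.sign_off(): hands the job in, once; it reports no verdict.
Trained networks look in a picture, given as the dict that the camera call returned (one of the last four; its "shot" number tells which), for a name from the list of things; names that differ only in an ending like _2 or _b are one class to them, and where a whole thing is asked for, a point or a joint stands for the part that bears it (a point fixed in the world has none). Each returns a list of dicts, best first, with "score" (0 to 1); they miss things now and then, are a little off and sometimes report something else, mostly with a low value. They report only what shows in the picture. A call takes as long as a camera call. They do not tell look-alikes from the thing itself.
- manip.regions_of(label, picture): "pixels" (384x512 bool, what is visible of it) and "rect" ([left, top, right, bottom] in pixels, round what is visible of it).
- manip.pinpoint(label, picture): "point" ([column, row] in pixels: a listed point, or the origin of a listed thing).
The state is a dict: "t": time; "q": joint angles; "qd": joint speeds; "tau": joint torques, N m; "tcp_pos": TCP position; "tool_rot": TCP orientation; "force": force on the tool from outside, world axes, zero at the start; "ft_torque": the same for the moment, N m; "finger_gap": opening from 0.0 (shut) to 1.0 (fully open).
Only numpy, scipy, OpenCV 4.12 (cv2) and the standard library are available. Lean on these libraries where they do the work, as an engineer would, in place of code of your own. Each camera call takes 0.05 s, during which the arm holds its last target.

## Working session

There is one attempt and no reset: what is moved stays moved. The work goes in short steps, Python scripts to look and compute and a tool call to move; the robot and the scene stay as the last step left them, time stands still between calls to the robot, and variables do not carry over. Pictures are saved under pics/ and viewed, and the job is handed in when it is done.

Besides the shell and the picture viewer there is one more tool, called after "Request:" in YAML: its name, and indented under it one key for each argument. play_rows: Moves the arm, as the interface text tells. Its arguments: {"type":"object","properties":{"steps":{"type":"array"},"fingers":{"type":"number"},"squeeze":{"type":"number"}},"required":["steps"]}

```bash
ls; mkdir -p pics; cat > h.py <<'E'
import numpy as np, cv2
from station import manip
from scipy.spatial.transform import Rotation as R
def save(p,name): cv2.imwrite('pics/'+name+'.png',cv2.cvtColor(p['img'],cv2.COLOR_RGB2BGR))
def crop(p,name,l,t,r,b,s=4):
    im=cv2.cvtColor(p['img'][t:b,l:r],cv2.COLOR_RGB2BGR); cv2.imwrite('pics/'+name+'.png',cv2.resize(im,None,fx=s,fy=s,interpolation=cv2.INTER_CUBIC))
def ray(p,uv):
    K=p['K'];k=p['k1']
    d=np.array([k,0,0,0.]) 
    x=cv2.undistortPoints(np.array(uv,float).reshape(-1,1,2),K,d).reshape(-1,2)
    T=p['world_from_camera']
    return T[:3,3],np.c_[x,np.ones(len(x))]@T[:3,:3].T
def at_z(p,uv,z):
    o,d=ray(p,uv); s=(z-o[2])/d[:,2]; return o+d*s[:,None]
def proj(p,X):
    T=np.linalg.inv(p['world_from_camera']); 
    r,_=cv2.Rodrigues(T[:3,:3]); return cv2.projectPoints(np.array(X,float).reshape(-1,1,3),r,T[:3,3],p['K'],np.array([p['k1'],0,0,0.]))[0].reshape(-1,2)
E
python3 - <<'E'
from h import *
print(manip.sense())
for n in ['scene','top','wrist']:
    p=manip.snapshot(n); save(p,n+'0'); print(n,p['k1'],p['world_from_camera'].round(3).tolist())
E
```

```text
pics
{'t': 0.0, 'q': array([ 1.09050294e+00,  5.28486016e-01,  1.43390689e+00, -5.01478661e-06,
        1.18140988e+00, -1.78509577e-01]), 'qd': array([-0.00136664, -0.00076659, -0.00098042, -0.00082621,  0.00057982,
       -0.00052976]), 'tau': array([ 3.75167465e-04, -4.42340076e+01, -1.78033018e+01, -8.66551272e-05,
        8.35865038e-03,  1.36540831e-05]), 'tcp_pos': array([0.18542998, 0.59615926, 0.25531992]), 'tool_rot': array([ 1.50318927e-01,  9.88636940e-01, -1.04640353e-03, -3.55269219e-04]), 'force': array([ 0.3361164 , -0.92844866, -0.0214599 ]), 'ft_torque': array([-0.01383203, -0.03172044,  0.01966505]), 'finger_gap': 1.000056827615781}
scene -0.03634641566337881 [[-0.661, 0.486, -0.572, 1.379], [0.75, 0.431, -0.501, 0.804], [0.003, -0.76, -0.65, 1.07], [0.0, 0.0, 0.0, 1.0]]
top -0.0765357220069714 [[-0.027, -0.993, 0.111, 0.311], [-1.0, 0.026, -0.016, 0.082], [0.013, -0.111, -0.994, 1.889], [0.0, 0.0, 0.0, 1.0]]
wrist -0.015551759921782258 [[0.297, 0.907, 0.299, 0.108], [0.955, -0.282, -0.094, 0.621], [-0.001, 0.313, -0.95, 0.373], [0.0, 0.0, 0.0, 1.0]]
```

View pics/scene0.png

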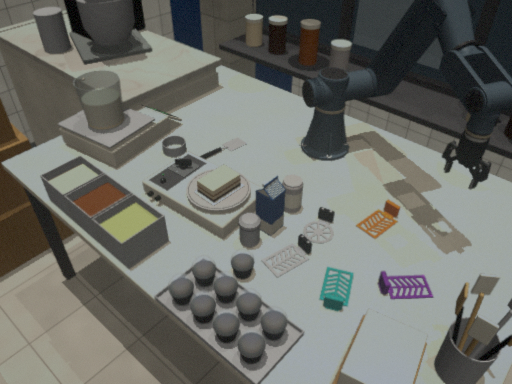

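View pics/top0.png

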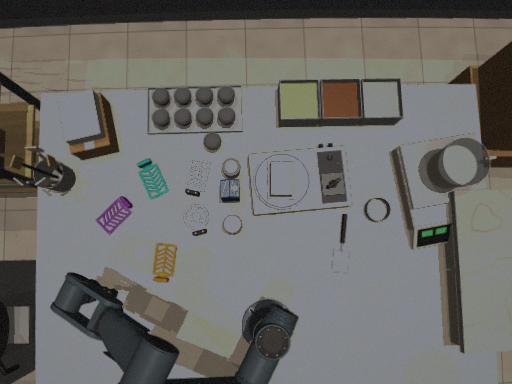

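View pics/wrist0.png

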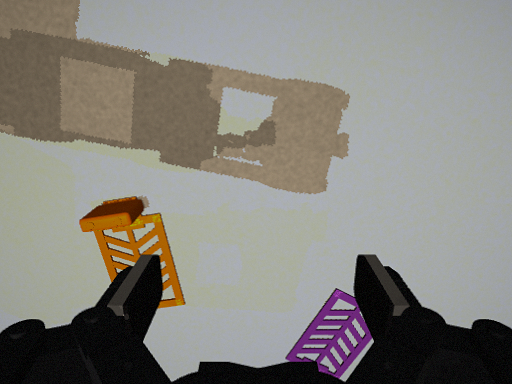

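```bash
python3 - <<'E'
from h import *
H=dict(switch_grip=.09,turntable=0,cake=.084,stencil=0,round_stencil=0,carton=0,cocoa_tin=0,shaker=0,palette_knife=0,cake_ring=0,dessert_cup=0)
for n in ['scene','top']:
    p=manip.snapshot(n)
    for l,z in H.items():
        for d in manip.pinpoint(l,p)[:3]:
            print(n,l,round(d['score'],2),np.round(d['point'],1),at_z(p,d['point'],z)[0].round(4)[:2])
    if n=='top':
        crop(p,'top_a',130,120,290,250,5)
        crop(p,'top_b',240,135,400,255,5)
    else: crop(p,'scene_a',135,120,345,290,3.8)
E
```

```text
scene switch_grip 0.45 [184.1 160.3] [ 0.5494 -0.2826]
scene turntable 0.9 [219.4 209.1] [ 0.589  -0.0581]
scene cake 0.92 [220.  191.2] [ 0.5833 -0.0549]
scene stencil 0.93 [336.4 285.2] [0.5956 0.4535]
scene stencil 0.78 [285.2 259.6] [0.6189 0.272 ]
scene stencil 0.63 [371.7 223.6] [0.2852 0.3986]
scene round_stencil 0.76 [318.4 230.8] [0.44   0.2774]
scene carton 0.61 [268.8 226.7] [0.5388 0.1356]
scene cocoa_tin 0.67 [291.3 208.8] [0.413  0.1378]
scene cocoa_tin 0.46 [250.7 239.5] [0.6266 0.129 ]
scene shaker 0.62 [250.  239.3] [0.6275 0.1266]
scene palette_knife 0.5 [221.7 150.9] [ 0.3196 -0.3128]
scene cake_ring 0.88 [173.1 152.1] [ 0.4648 -0.4629]
scene cake_ring 0.54 [220.5 187.9] [ 0.5002 -0.1406]
scene dessert_cup 0.68 [241.8 272.1] [0.75   0.2017]
scene dessert_cup 0.24 [316.2 227.3] [0.431  0.2617]
top switch_grip 0.38 [336.9 179.8] [ 0.5699 -0.2935]
top turntable 0.85 [280.3 180.1] [ 0.5874 -0.0752]
top turntable 0.25 [230.9 193.7] [0.5357 0.1316]
top cake 0.82 [279.1 177.4] [ 0.5861 -0.0638]
top stencil 0.83 [194. 174.] [0.6223 0.2833]
top stencil 0.8 [113.6 217.6] [0.4489 0.6187]
top stencil 0.64 [166.4 260.5] [0.268  0.4013]
top round_stencil 0.61 [212.  145.1] [0.743  0.2063]
top round_stencil 0.55 [193.9 216.3] [0.446  0.2861]
top round_stencil 0.55 [279.6 178.8] [ 0.593  -0.0724]
top carton 0.85 [228.9 191.9] [0.5435 0.1397]
top carton 0.54 [195.1 215.2] [0.4504 0.2811]
top cocoa_tin 0.86 [231.7 226.7] [0.3991 0.1314]
top shaker 0.77 [233.  170.2] [0.6341 0.1206]
top palette_knife 0.6 [340.4 245. ] [ 0.3114 -0.3139]
top cake_ring 0.75 [372.5 210.2] [ 0.4514 -0.4556]
top dessert_cup 0.76 [212.  141.4] [0.7589 0.206 ]
top dessert_cup 0.48 [340.3 245.5] [ 0.3094 -0.3134]
```

View pics/top_a.png

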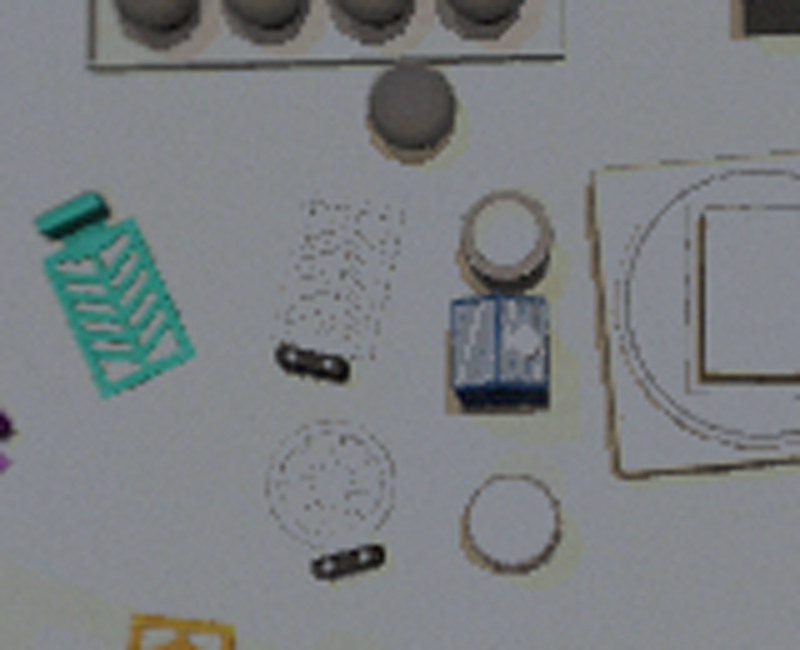

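View pics/top_b.png

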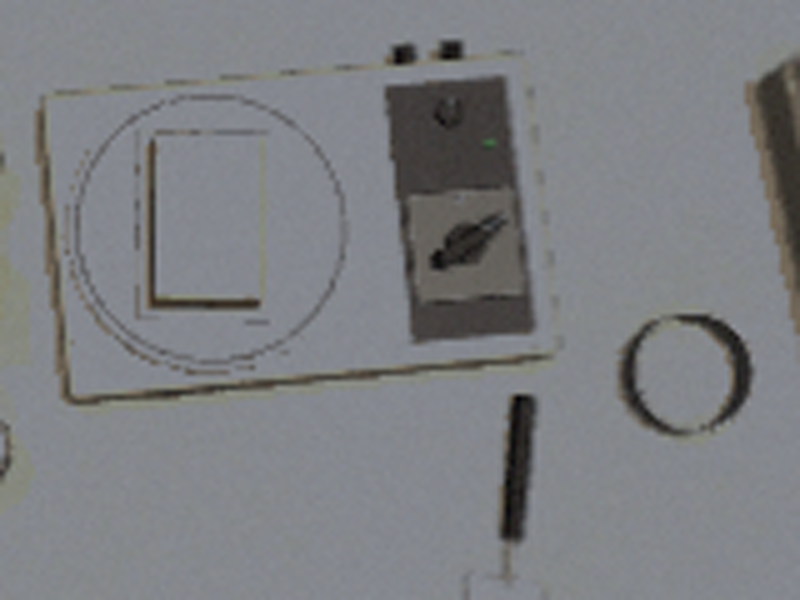

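View pics/scene_a.png

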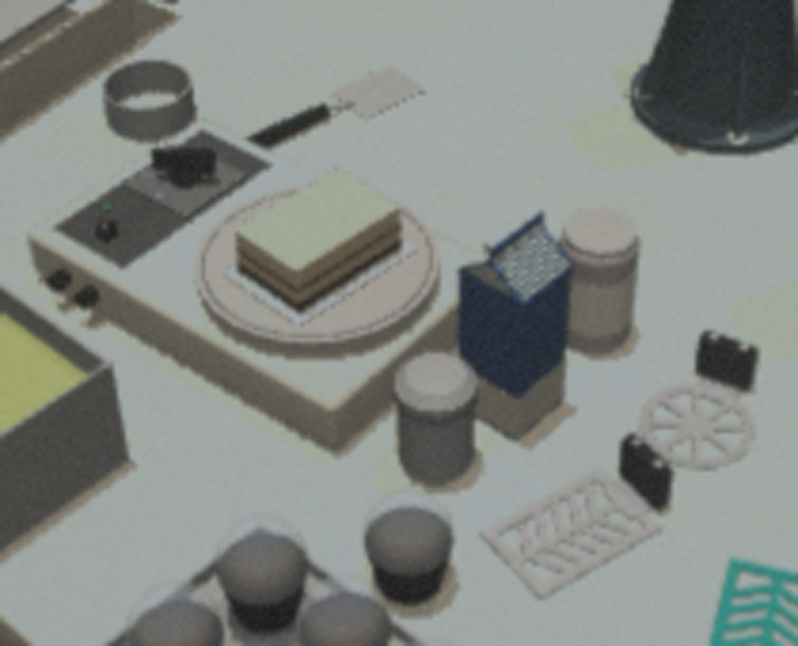

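```bash
cat >> h.py <<'E'
def yaw(s=None):
    s=s or manip.sense(); r=R.from_quat(s['tool_rot']).as_matrix(); return np.degrees(np.arctan2(r[1,1],r[0,1])),r
def plan(wps):
    """wps: (x,y,z,yaw or None). prints deltas in tool axes (translation first at the current yaw, then turn)"""
    s=manip.sense(); y,r=yaw(s); p=s['tcp_pos']; print('now',p.round(4),'yaw',round(y,2),'tilt',r[:,2].round(4),'t',s['t'],'q6',np.degrees(s['q'][5]).round(1))
    for x,yy,z,w in wps:
        d=r.T@(np.array([x,yy,z])-p); t=0
        if w is not None:
            t=-((w-y+180)%360-180); r=r@R.from_euler('z',t,degrees=True).as_matrix(); y=w
        p=np.array([x,yy,z]); print('shift',d.round(4),'then rz',round(t,2))
E
python3 - <<'E'
from h import *
plan([(.186,.597,.36,None),(.45,.15,.36,None),(.535,-.25,.30,34)])
# housing fit from top
p=manip.snapshot('top')
E
```

```text
now [0.1857 0.5968 0.2563] yaw 72.71 tilt [ 0.e+00  1.e-04 -1.e+00] t 1.35 q6 -10.2
shift [-0.0002  0.0003 -0.1037] then rz 0
shift [-0.3849 -0.3483 -0.    ] then rz 0
shift [-0.2001 -0.3567  0.06  ] then rz 38.71
```

Request:
play_rows:
  steps:
    - [[0,0,-0.035,0,0,0],[0,0,-0.035,0,0,0],[-0.02,-0.02,-0.034,0,0,0],[-0.05,-0.046,0,0,0,0],[-0.052,-0.047,0,0,0,0],[-0.052,-0.047,0,0,0,0],[-0.052,-0.047,0,0,0,0],[-0.052,-0.047,0,0,0,0],[-0.052,-0.047,0,0,0,0],[-0.052,-0.047,0,0,0,0]]

```text
t: 2.65
tcp_pos: [0.4219, 0.1931, 0.3607]
tool_rot: [0.15, 0.989, 0.0, 0.001]
force: [1.4, 0.2, 0.3]
finger_gap: 0.999
```

Request:
play_rows:
  steps:
    - [[-0.03,-0.045,0,0,0,0],[-0.03,-0.045,0,0,0,0],[-0.03,-0.045,0.01,0,0,0],[-0.03,-0.045,0.01,0,0,0],[-0.03,-0.045,0.01,0,0,0],[-0.03,-0.045,0.01,0,0,9.7],[-0.02,-0.05,0.01,0,0,9.7],[0,-0.03,0.01,0,0,9.7],[0,0,0,0,0,9.7],[0,0,0,0,0,0]]

```text
t: 3.9
tcp_pos: [0.4897, -0.1946, 0.3002]
tool_rot: [0.47, 0.883, 0.0, -0.0]
force: [0.3, 0.6, -0.5]
finger_gap: 0.999
```

```bash
python3 - <<'E'
from h import *
plan([(.535,-.25,.30,34)])
p=manip.snapshot('wrist'); save(p,'w1')
for l in ['switch_grip']:
    for d in manip.pinpoint(l,p)[:3]: print(l,d,at_z(p,d['point'],.09).round(4))
E
```

```text
now [ 0.4897 -0.1946  0.3002] yaw 33.96 tilt [-1.e-04  1.e-04 -1.e+00] t 3.9 q6 -67.8
shift [-0.0712  0.0066  0.0002] then rz -0.04
switch_grip {'point': [271.5, 260.0], 'score': 0.87} [[ 0.5619 -0.2751  0.09  ]]
```

View pics/w1.png

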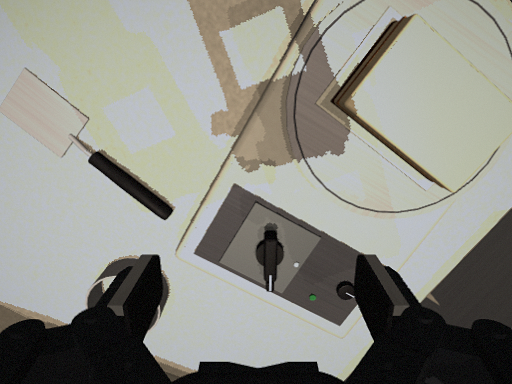

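```bash
python3 - <<'E'
from h import *
p=manip.snapshot('wrist'); crop(p,'w1c',190,170,370,350,4.2)
t=manip.snapshot('top'); crop(t,'t1c',300,140,360,210,8)
E
```

```text
(no output)
```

View pics/w1c.png

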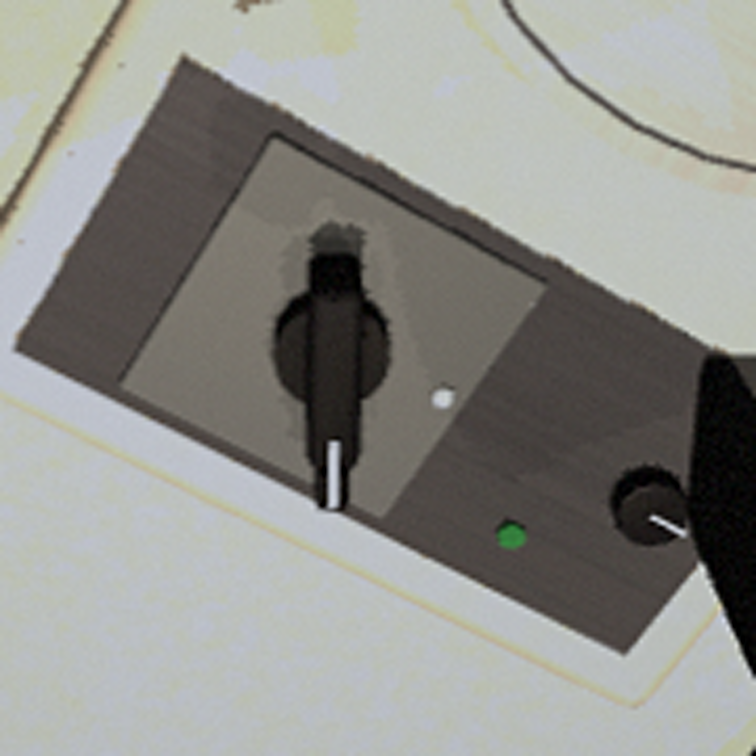

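```bash
python3 - <<'E'
from h import *
p=manip.snapshot('wrist')
f=lambda x,y:(190+x/4.2,170+y/4.2)
print('nose/tail top',at_z(p,[f(333,508),f(336,293)],.102).round(4))
print('tail bottom',at_z(p,[f(336,253)],.076).round(4))
print('disc',at_z(p,[f(332,350)],.07).round(4))
print('plate corners',at_z(p,[f(275,133),f(547,288),f(383,517),f(122,380)],.066).round(4))
print('dot',at_z(p,[f(442,398)],.066).round(4))
# housing corner at .062
E
```

```text
nose/tail top [[ 0.5785 -0.302   0.102 ]
 [ 0.5436 -0.2503  0.102 ]]
tail bottom [[ 0.5451 -0.2508  0.076 ]]
disc [[ 0.5627 -0.2778  0.07  ]]
plate corners [[ 0.5147 -0.2348  0.066 ]
 [ 0.6023 -0.2306  0.066 ]
 [ 0.6076 -0.3164  0.066 ]
 [ 0.5204 -0.3206  0.066 ]]
dot [[ 0.5986 -0.2747  0.066 ]]
```

```bash
python3 - <<'E'
from h import *
plan([(.5612,-.2759,.15,33.5),(.5612,-.2759,.1,None)])
E
```

```text
now [ 0.4902 -0.1937  0.3006] yaw 34.04 tilt [ 5.e-04 -3.e-04 -1.e+00] t 4.15 q6 -67.8
shift [-0.1078  0.0128  0.1506] then rz 0.54
shift [ 0.   -0.    0.05] then rz 0
```

Request:
play_rows:
  steps:
    - [[-0.036,0.0043,0.03,0,0,0.5],[-0.036,0.0043,0.03,0,0,0],[-0.0358,0.0042,0.03,0,0,0],[0,0,0.03,0,0,0],[0,0,0.03,0,0,0],[0,0,0,0,0,0]]
  fingers: 0.5

```text
t: 4.9
tcp_pos: [0.5589, -0.2755, 0.1479]
tool_rot: [0.473, 0.881, 0.0, -0.003]
force: [-0.3, 0.1, -0.2]
finger_gap: 0.502
```

```bash
python3 - <<'E'
from h import *
plan([(.5612,-.2759,.1,33.5)])
p=manip.snapshot('wrist'); save(p,'w2')
E
```

```text
now [ 0.5589 -0.2755  0.1479] yaw 33.48 tilt [-0.0049  0.0036 -1.    ] t 4.9 q6 -70.0
shift [-0.0019  0.0018  0.0479] then rz -0.02
```

View pics/w2.png

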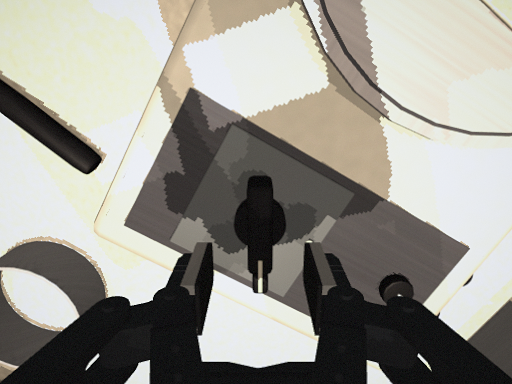

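The bar (nose at 260,290) lies centred between the fingers (mid column about 258); the small knob at (395,285) is clear of the right finger. Descending and gripping.

Request:
play_rows:
  steps:
    - [[-0.001,0.001,0.02,0,0,0],[-0.001,0.001,0.02,0,0,0],[0,0,0.008,0,0,0],[0,0,0,0,0,0]]

```text
t: 5.45
tcp_pos: [0.5625, -0.2771, 0.1013]
tool_rot: [0.474, 0.881, 0.0, -0.001]
force: [0.3, 0.0, 0.4]
finger_gap: 0.494
```

Request:
play_rows:
  steps:
    - [[0,0,0,0,0,0],[0,0,0,0,0,0],[0,0,0,0,0,0],[0,0,0,0,0,0],[0,0,0,0,0,0]]
  fingers: 0
  squeeze: 30

```text
t: 6.08
tcp_pos: [0.5622, -0.2784, 0.1031]
tool_rot: [0.474, 0.881, -0.001, -0.0]
force: [-4.4, -2.6, 1.7]
finger_gap: 0.158
```

Request:
play_rows:
  steps:
    - [[0,0,0,0,0,-8],[0,0,0,0,0,-8],[0,0,0,0,0,-8],[0,0,0,0,0,-8],[0,0,0,0,0,-8],[0,0,0,0,0,-8],[0,0,0,0,0,-8],[0,0,0,0,0,-5],[0,0,0,0,0,0],[0,0,0,0,0,0]]

```text
t: 7.32
tcp_pos: [0.5627, -0.2773, 0.103]
tool_rot: [-0.038, 0.999, 0.0, -0.0]
force: [-2.8, -0.3, 5.9]
finger_gap: 0.154
```

```bash
python3 - <<'E'
from h import *
plan([]); s=manip.sense(); print(s['force'],s['ft_torque'],s['finger_gap'])
E
```

```text
now [ 0.5627 -0.2773  0.103 ] yaw 94.33 tilt [-4.e-04  0.e+00 -1.e+00] t 7.325 q6 -130.7
[-2.84386484 -0.30129694  5.92612296] [-0.18341732  0.75185343 -0.10626687] 0.153917953866442
```

Request:
play_rows:
  steps:
    - [[0,0,0,0,0,0],[0,0,0,0,0,0],[0,0,0,0,0,0],[0,0,-0.03,0,0,0],[0,0,-0.05,0,0,0],[0,0,-0.06,0,0,0],[0,0,-0.06,0,0,0],[0,0,-0.05,0,0,0],[0,0,0,0,0,0]]
  fingers: 0.5

```text
t: 8.45
tcp_pos: [0.5651, -0.2787, 0.358]
tool_rot: [-0.038, 0.999, -0.004, 0.005]
force: [0.1, -0.1, -0.2]
finger_gap: 0.498
```

```bash
python3 - <<'E'
from h import *
plan([(.5,.06,.4,None),(.48,.2,.4,-10)])
p=manip.snapshot('wrist'); save(p,'w3')
E
```

```text
now [ 0.5651 -0.2787  0.358 ] yaw 94.41 tilt [ 0.0098 -0.0069 -0.9999] t 8.45 q6 -130.8
shift [ 0.0384  0.3424 -0.0449] then rz 0
shift [ 0.0092  0.1411 -0.0012] then rz 104.41
```

View pics/w3.png

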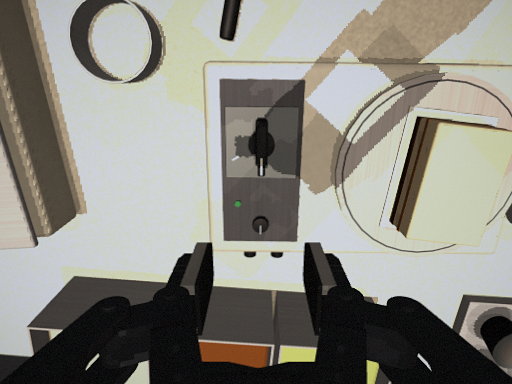

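The switch nose (262,172) now lies straight along the panel over the dot: off. Now viewing the cake from above.

Request:
play_rows:
  steps:
    - [[-0.017,0.042,-0.005,0,0,0],[-0.017,0.042,-0.005,0,0,0],[-0.017,0.042,-0.005,0,0,0],[-0.017,0.042,-0.005,0,0,0],[-0.017,0.042,0,0,0,0],[0,0,0,0,0,0],[0,0,0,0,0,0]]

```text
t: 9.38
tcp_pos: [0.6309, -0.0616, 0.3705]
tool_rot: [-0.039, 0.999, 0.0, -0.002]
force: [-0.3, -1.6, -0.2]
finger_gap: 0.501
```

```bash
python3 - <<'E'
from h import *
plan([])
p=manip.snapshot('wrist'); save(p,'w4'); np.save('w4.npy',p,allow_pickle=True)
for d in manip.pinpoint('cake',p): print(d,at_z(p,d['point'],.084))
for d in manip.regions_of('cake',p)[:2]: print(d['score'],d['rect'])
E
```

```text
now [ 0.6309 -0.0616  0.3705] yaw 94.43 tilt [-3.4e-03  2.0e-04 -1.0e+00] t 9.375 q6 -110.1
{'point': [257.4, 105.1], 'score': 0.72} [[ 0.57717572 -0.06540365  0.084     ]]
0.67 [211.8, 33.9, 313.4, 175.7]
```

View pics/w4.png

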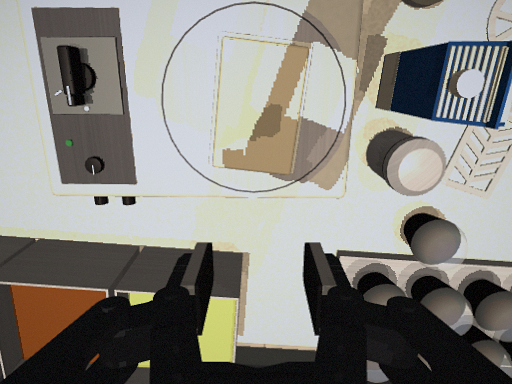

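```bash
python3 - <<'E'
from h import *
p=np.load('w4.npy',allow_pickle=True).item(); crop(p,'w4c',200,20,330,190,4.5)
E
```

```text
(no output)
```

View pics/w4c.png

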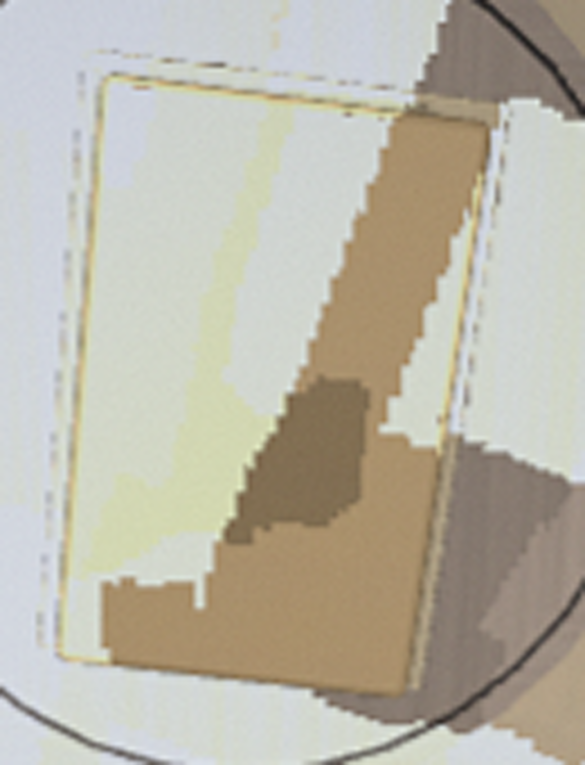

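```bash
python3 - <<'E'
from h import *
p=np.load('w4.npy',allow_pickle=True).item()
f=lambda x,y:(200+x/4.5-.4,20+y/4.5-.4)
C=at_z(p,[f(103,76),f(490,124),f(408,693),f(60,656)],.139)[:,:2]
print(C.round(4),C.mean(0)); 
for i in range(4):
    e=C[(i+1)%4]-C[i]; print(np.linalg.norm(e).round(4),np.degrees(np.arctan2(e[1],e[0])).round(2))
plan([(.5,.1,.40,None),(.49,.22,.38,-10)])
E
```

```text
[[ 0.5126 -0.1037]
 [ 0.5156 -0.0208]
 [ 0.6422 -0.0249]
 [ 0.6395 -0.1082]] [ 0.5774679  -0.06442248]
0.083 87.92
0.1267 -1.85
0.0833 -91.85
0.127 178.0
now [ 0.6312 -0.0628  0.3716] yaw 94.31 tilt [-0.0014  0.     -1.    ] t 9.525 q6 -110.1
shift [ 0.1186  0.1722 -0.0283] then rz 0
shift [0.0009 0.1204 0.02  ] then rz 104.31
```

Request:
play_rows:
  steps:
    - [[0.01,0.05,0,0,0,0],[0.01,0.05,0,0,0,0],[0.01,0.05,0,0,0,0],[0.01,0.05,0,0,0,0],[0.01,0.05,0,0,0,0],[0.01,0.05,0,0,0,0],[0,0,0,0,0,10.4],[0,0,0,0,0,10.4],[0,0,0,0,0,10.4],[0,0,0,0,0,10.4]]

```text
t: 10.78
tcp_pos: [0.549, 0.2318, 0.3722]
tool_rot: [0.323, 0.947, -0.0, -0.0]
force: [-0.4, 1.0, 0.8]
finger_gap: 0.499
```

Request:
play_rows:
  steps:
    - [[0,0,0,0,0,10.4],[0,0,0,0,0,10.4],[0,0,0,0,0,10.4],[0,0,0,0,0,10.4],[0,0,0,0,0,10.4],[0,0,0,0,0,10.4],[0,0,0,0,0,0],[0,0,0,0,0,0]]

```text
t: 11.78
tcp_pos: [0.5489, 0.2323, 0.3723]
tool_rot: [0.763, 0.646, -0.0, 0.0]
force: [-0.0, 0.2, -0.8]
finger_gap: 0.503
```

```bash
python3 - <<'E'
from h import *
plan([])
p=manip.snapshot('wrist'); save(p,'w5'); np.save('w5.npy',p,allow_pickle=True)
for d in manip.pinpoint('stencil',p): print(d,at_z(p,d['point'],0))
E
```

```text
now [0.5489 0.2323 0.3723] yaw -9.51 tilt [-0.e+00 -1.e-04 -1.e+00] t 11.775 q6 21.7
{'point': [302.9, 102.5], 'score': 0.77} [[0.61933373 0.27206265 0.        ]]
{'point': [37.9, 41.6], 'score': 0.68} [[0.27704847 0.41112382 0.        ]]
```

View pics/w5.png

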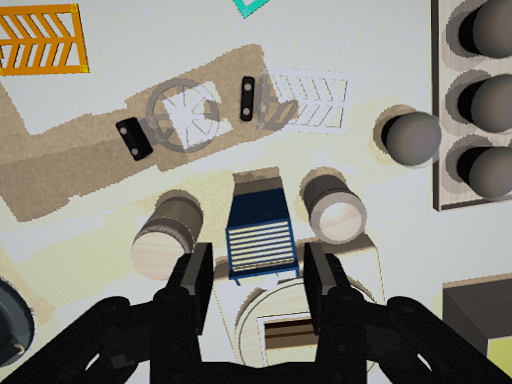

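Candidates: steel rectangle at (305,100) with black grip at (247,98); steel disc at (183,115) (round one); orange (45,40) and turquoise (250,5) rejected by colour. The steel rectangle fits; enlarging.

```bash
python3 - <<'E'
from h import *
p=np.load('w5.npy',allow_pickle=True).item(); crop(p,'w5c',225,55,365,150,5.6)
E
```

```text
(no output)
```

View pics/w5c.png

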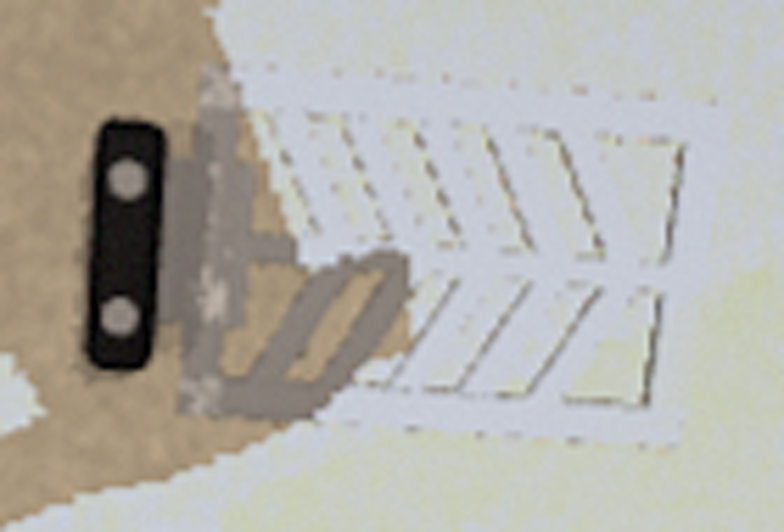

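```bash
python3 - <<'E'
from h import *
p=np.load('w5.npy',allow_pickle=True).item()
f=lambda x,y:(225+x/5.6-.4,55+y/5.6-.4)
for q,z in (([f(207,67),f(720,102),f(680,445),f(182,412)],.003),([f(102,122),f(164,124),f(150,368),f(88,365)],.05)):
    C=at_z(p,q,z)[:,:2]
    print(C.round(4).tolist(),C.mean(0)) 
    for i in range(4):
        e=C[(i+1)%4]-C[i]; print(np.linalg.norm(e).round(4),np.degrees(np.arctan2(e[1],e[0])).round(2))
E
```

```text
[[0.5694, 0.3288], [0.6919, 0.3003], [0.675, 0.2181], [0.5496, 0.2476]] [0.62148873 0.27368245]
0.1258 -13.09
0.0839 -101.62
0.1289 166.77
0.0836 76.28
[[0.5438, 0.3197], [0.5573, 0.317], [0.5451, 0.265], [0.5312, 0.268]] [0.54437179 0.29241615]
0.0137 -11.28
0.0535 -103.17
0.0143 167.75
0.0532 76.24
```

```bash
python3 - <<'E'
from h import *
plan([(.5441,.2923,.12,-13.3),(.5441,.2923,.038,None)])
E
```

```text
now [0.5488 0.2326 0.3723] yaw -9.54 tilt [ 0. -0. -1.] t 11.875 q6 21.8
shift [ 0.0581 -0.0146  0.2523] then rz 3.76
shift [ 0.    -0.     0.082] then rz 0
```

Request:
play_rows:
  steps:
    - [[0.0145,-0.0036,0.05,0,0,0],[0.0145,-0.0036,0.05,0,0,0],[0.0145,-0.0036,0.05,0,0,0],[0.0145,-0.0036,0.05,0,0,0],[0,0,0.05,0,0,3.8],[0,0,0,0,0,0],[0,0,0,0,0,0]]
  fingers: 0.55

```text
t: 12.75
tcp_pos: [0.5454, 0.2928, 0.1238]
tool_rot: [0.784, 0.62, 0.001, 0.0]
force: [0.4, -0.4, 0.3]
finger_gap: 0.548
```

```bash
python3 - <<'E'
from h import *
plan([(.5441,.2923,.038,-13.3)])
p=manip.snapshot('wrist'); save(p,'w6')
X=[.5441,.2923,.05]; print(proj(p,X))
E
```

```text
now [0.5454 0.2928 0.1238] yaw -13.33 tilt [ 2.5e-03  8.0e-04 -1.0e+00] t 12.75 q6 31.2
shift [-0.0009 -0.0014  0.0858] then rz -0.03
[[256.89657171 219.6286806 ]]
```

View pics/w6.png

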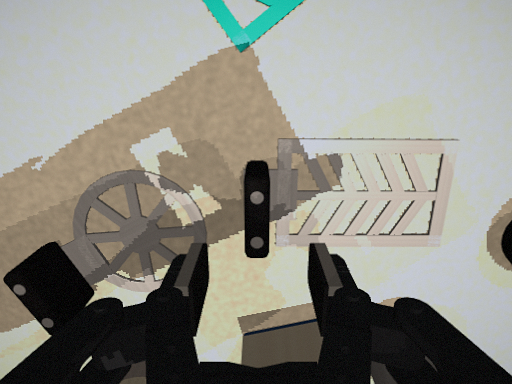

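Request:
play_rows:
  steps:
    - [[0,-0.001,0.03,0,0,0],[0,0,0.03,0,0,0],[0,0,0.018,0,0,0],[0,0,0.007,0,0,0],[0,0,0,0,0,0],[0,0,0,0,0,0]]

```text
t: 13.55
tcp_pos: [0.544, 0.293, 0.0384]
tool_rot: [0.785, 0.62, 0.001, 0.0]
force: [0.3, -0.1, 0.3]
finger_gap: 0.553
```

Request:
play_rows:
  steps:
    - [[0,0,0,0,0,0],[0,0,0,0,0,0],[0,0,0,0,0,0],[0,0,0,0,0,0],[0,0,0,0,0,0],[0,0,0,0,0,0]]
  fingers: 0
  squeeze: 70

```text
t: 14.3
tcp_pos: [0.5437, 0.293, 0.038]
tool_rot: [0.785, 0.62, 0.001, 0.0]
force: [-0.2, -0.1, 6.0]
finger_gap: 0.176
```

```bash
python3 - <<'E'
from h import *
plan([])
p=manip.snapshot('wrist'); save(p,'w7')
E
```

```text
now [0.5437 0.293  0.038 ] yaw -13.39 tilt [ 1.3e-03  4.0e-04 -1.0e+00] t 14.3 q6 31.4
```

View pics/w7.png

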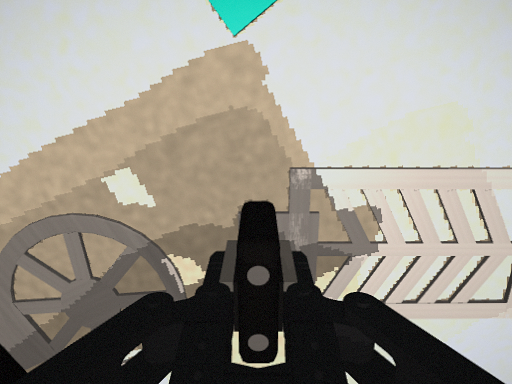

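Request:
play_rows:
  steps:
    - [[0,0,-0.01,0,0,0],[0,0,-0.02,0,0,0],[0,0,-0.04,0,0,0],[0,0,-0.05,0,0,0],[0,0,-0.05,0,0,0],[0,0,-0.05,0,0,0],[0,0,-0.05,0,0,0],[0,0,-0.02,0,0,0],[0,0,0,0,0,0],[0,0,0,0,0,0]]

```text
t: 15.6
tcp_pos: [0.5421, 0.2924, 0.3263]
tool_rot: [0.785, 0.62, -0.001, -0.0]
force: [-0.0, 0.1, -2.0]
finger_gap: 0.174
```

```bash
python3 - <<'E'
from h import *
plan([])
p=manip.snapshot('wrist'); save(p,'w8'); np.save('w8.npy',p,allow_pickle=True)
p=manip.snapshot('scene'); crop(p,'s8',180,60,380,300,2.5)
E
```

```text
now [0.5421 0.2924 0.3263] yaw -13.39 tilt [-2.6e-03 -8.0e-04 -1.0e+00] t 15.6 q6 31.4
```

View pics/w8.png

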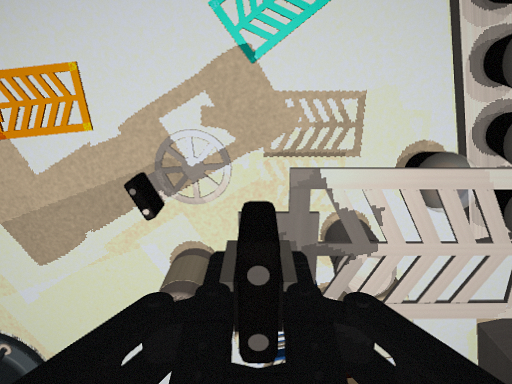

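View pics/s8.png

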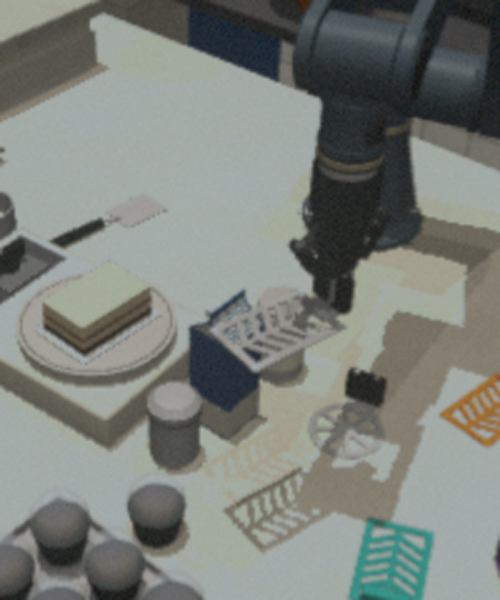

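```bash
python3 - <<'E'
from h import *
plan([(.4973,-.0609,.326,-1.95),(.4973,-.0609,.22,None)])
E
```

```text
now [0.5422 0.2924 0.3255] yaw -13.4 tilt [-0.0037 -0.0012 -1.    ] t 15.7 q6 31.4
shift [-3.541e-01  3.820e-02  1.000e-04] then rz -11.45
shift [1.00e-04 4.00e-04 1.06e-01] then rz 0
```

Request:
play_rows:
  steps:
    - [[-0.02,0.002,0,0,0,0],[-0.04,0.0042,0,0,0,0],[-0.04,0.0044,0,0,0,0],[-0.044,0.0048,0,0,0,0],[-0.044,0.0048,0,0,0,0],[-0.044,0.0048,0,0,0,0],[-0.044,0.0048,0,0,0,0],[-0.04,0.0044,0,0,0,0],[-0.028,0.003,0,0,0,0],[-0.0101,0.001,0,0,0,0]]

```text
t: 16.95
tcp_pos: [0.4973, -0.0626, 0.3268]
tool_rot: [0.786, 0.619, -0.001, -0.0]
force: [-0.2, 0.1, -2.0]
finger_gap: 0.179
```

Request:
play_rows:
  steps:
    - [[0,0,0,0,0,-4],[0,0,0,0,0,-4],[0,0,0.02,0,0,-3.4],[0,0,0.03,0,0,0],[0,0,0.03,0,0,0],[0,0,0.02,0,0,0],[0,0,0,0,0,0],[0,0,0,0,0,0],[0,0,0,0,0,0]]

```text
t: 18.08
tcp_pos: [0.499, -0.0607, 0.2284]
tool_rot: [0.719, 0.695, 0.001, 0.001]
force: [1.1, -0.7, -0.7]
finger_gap: 0.178
```

```bash
python3 - <<'E'
from h import *
plan([(.4973,-.0609,.188,-1.95)])
for n in ['wrist','scene','top']:
    p=manip.snapshot(n); save(p,n+'9'); np.save(n+'9.npy',p,allow_pickle=True)
    if n=='scene': crop(p,'s9c',150,110,290,250,5)
    if n=='top': crop(p,'t9c',230,130,370,230,5)
E
```

```text
now [ 0.499  -0.0607  0.2284] yaw -1.98 tilt [ 2.3e-03 -8.0e-04 -1.0e+00] t 18.075 q6 -17.7
shift [-0.0003 -0.0018  0.0404] then rz -0.03
```

View pics/wrist9.png

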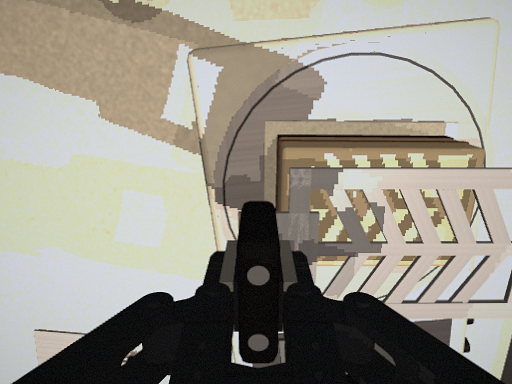

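View pics/s9c.png

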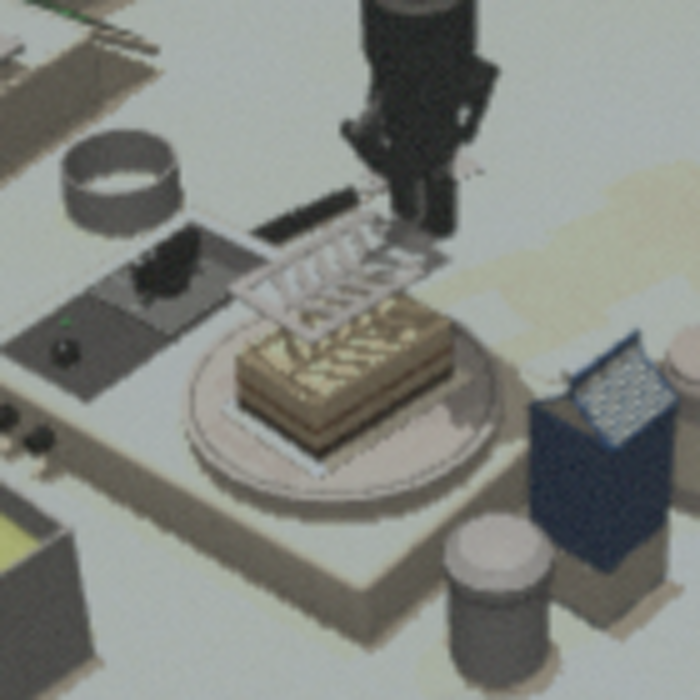

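View pics/t9c.png

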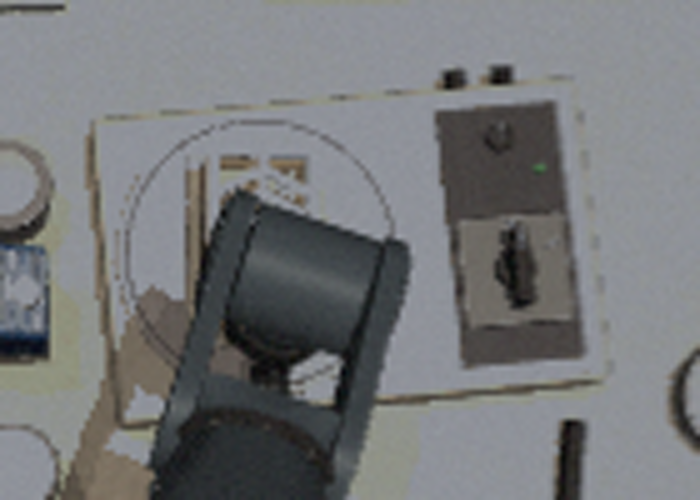

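```bash
cat > ov.py <<'E'
from h import *
import sys
def rect(c,yw,hx,hy,z):
    a=np.radians(yw);e=np.array([np.cos(a),np.sin(a)]);n=np.array([-e[1],e[0]])
    return [np.r_[np.array(c)+sx*hx*e+sy*hy*n,z] for sx,sy in((-1,-1),(1,-1),(1,1),(-1,1))]
def edges(P,n=30): return np.concatenate([np.linspace(P[i],P[(i+1)%4],n) for i in range(4)])
def overlay(p,name,tcp,yw,tcpz,box,s):
    l,t,r,b=box; im=cv2.resize(cv2.cvtColor(p['img'][t:b,l:r],cv2.COLOR_RGB2BGR),None,fx=s,fy=s,interpolation=cv2.INTER_CUBIC)
    a=np.radians(yw);c=np.array(tcp[:2])+.0802*np.array([np.cos(a),np.sin(a)])-.0008*np.array([-np.sin(a),np.cos(a)])
    print('stencil c',c.round(4),'under z',round(tcpz-.038,4))
    for P,col in((rect((.5775,-.0644),-1.95,.065,.0425,.139),(0,0,255)),(rect((.5775,-.0644),-1.95,.075,.0525,.087),(255,0,255)),(rect(c,yw,.065,.0425,tcpz-.035),(0,160,0))):
        for u,v in proj(p,edges(P)):
            cv2.circle(im,(int((u-l+.5)*s),int((v-t+.5)*s)),1,col,-1)
    cv2.imwrite('pics/'+name+'.png',im)
E
python3 - <<'E'
from ov import *
w=np.load('wrist9.npy',allow_pickle=True).item(); s=np.load('scene9.npy',allow_pickle=True).item()
overlay(w,'ov_w',(.499,-.0607),-1.98,.2284,(200,90,512,330),2.5)
overlay(s,'ov_s',(.499,-.0607),-1.98,.2284,(170,130,270,220),7)
E
```

```text
stencil c [ 0.5791 -0.0643] under z 0.1904
stencil c [ 0.5791 -0.0643] under z 0.1904
```

View pics/ov_w.png

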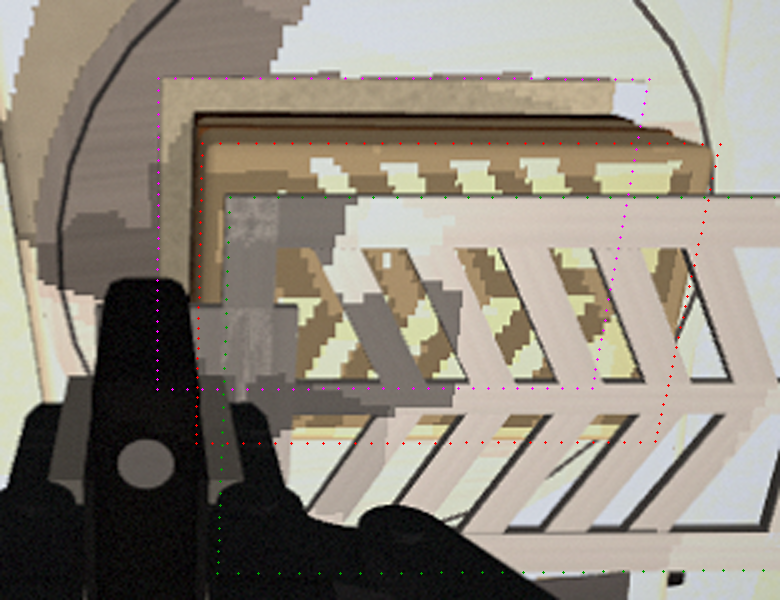

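View pics/ov_s.png

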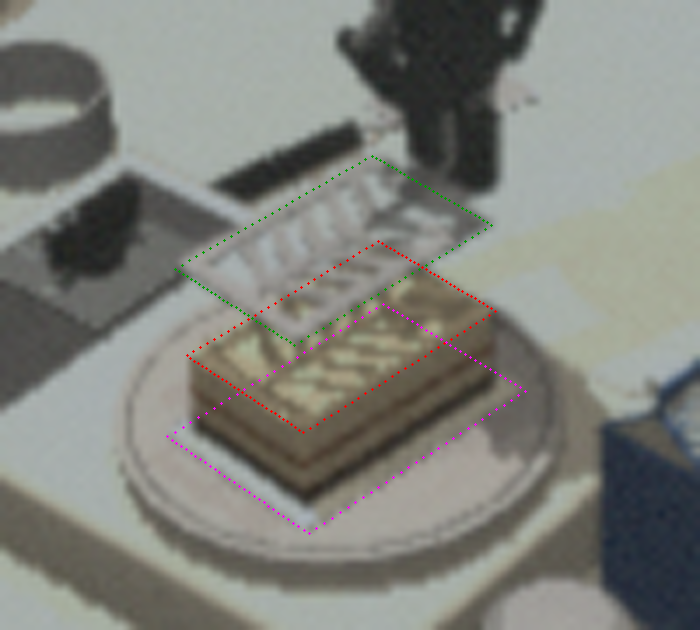

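Overlays of the modelled stencil (green) and cake top (red) match both views within 1–2 px. Lowering.

Request:
play_rows:
  steps:
    - [[0,-0.001,0.01,0,0,0],[0,-0.0005,0.01,0,0,0],[0,0,0.01,0,0,0],[0,0,0.004,0,0,0],[0,0,0,0,0,0],[0,0,0,0,0,0]]

```text
t: 18.98
tcp_pos: [0.4971, -0.0606, 0.1935]
tool_rot: [0.719, 0.695, 0.0, 0.0]
force: [0.1, 0.0, -1.5]
finger_gap: 0.178
```

```bash
python3 - <<'E'
from h import *
plan([(.4973,-.0609,.188,-1.95)])
E
```

```text
now [ 0.4971 -0.0606  0.1935] yaw -1.99 tilt [ 5.e-04 -2.e-04 -1.e+00] t 18.975 q6 -17.8
shift [-0.0003  0.0002  0.0055] then rz -0.04
```

Request:
play_rows:
  steps:
    - [[0,0,0.003,0,0,0],[0,0,0.002,0,0,0],[0,0,0,0,0,0],[0,0,0,0,0,0],[0,0,0,0,0,0],[0,0,0,0,0,0]]

```text
t: 19.73
tcp_pos: [0.4969, -0.0605, 0.1883]
tool_rot: [0.719, 0.695, 0.0, 0.0]
force: [-0.0, -0.1, -1.7]
finger_gap: 0.179
```

```bash
python3 - <<'E'
from ov import *
plan([(.4973,-.0609,.188,-1.95)])
s=manip.sense(); print(s['force'],s['qd'].round(4))
y,_=yaw(s); p=s['tcp_pos']
w=manip.snapshot('wrist'); overlay(w,'ov_w2',p,y,p[2],(200,90,512,330),2.5)
c=manip.snapshot('scene'); overlay(c,'ov_s2',p,y,p[2],(170,130,270,220),7); save(c,'scene_end')
t=manip.snapshot('top'); save(t,'top_end')
E
```

```text
now [ 0.4969 -0.0605  0.1883] yaw -1.99 tilt [ 1.e-04 -0.e+00 -1.e+00] t 19.725 q6 -17.8
shift [-0.0004  0.0005  0.0003] then rz -0.04
[-0.00266853 -0.1007633  -1.73619365] [-0.0018  0.0011  0.0013 -0.0013 -0.0013  0.0018]
stencil c [ 0.577  -0.0641] under z 0.1503
stencil c [ 0.577  -0.0641] under z 0.1503
```

View pics/ov_w2.png

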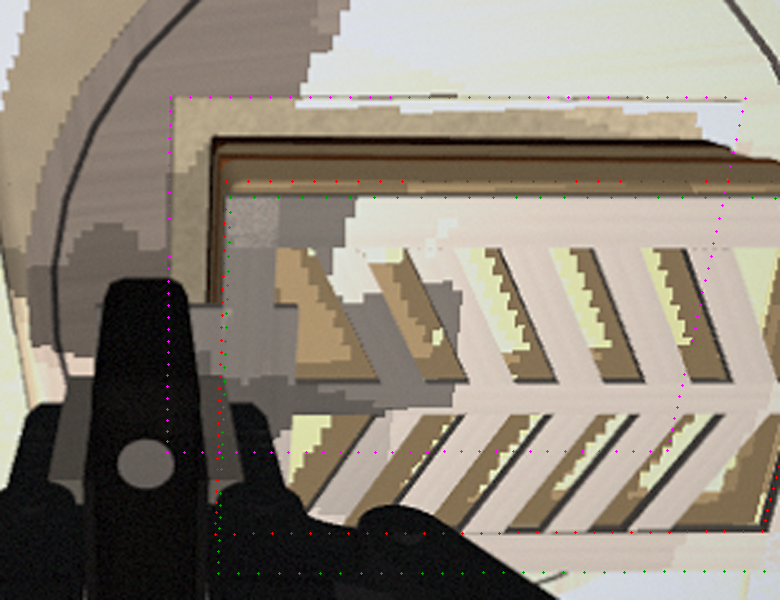

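View pics/ov_s2.png

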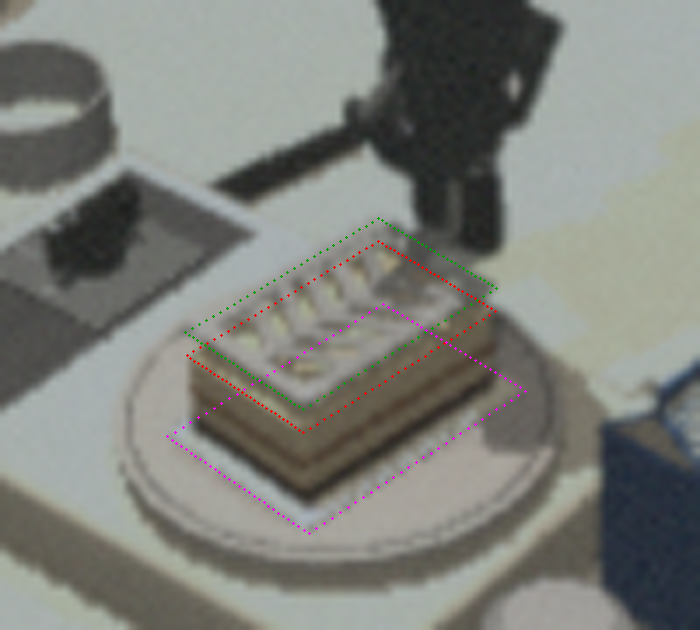

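View pics/top_end.png

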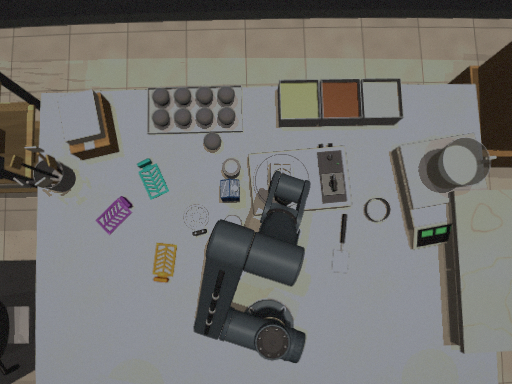

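Stencil and cake outlines match in the wrist and scene views; the switch is at off and the other things look unmoved from the top. Handing in.

```bash
python3 -c "
from station import manip
print(manip.sign_off()); s=manip.sense(); print(s['t'],s['tcp_pos'],s['finger_gap'])"
```

```text
the job is handed in; nothing more can be done
None
the job is handed in; nothing more can be done
```

I turned the turntable off at its rotary switch and gripped the rectangular steel stencil by its upright grip. I then carried it over the carton and am holding it about 11 mm above the cake. The job was handed in at about 20 s, and sign-off reports no verdict.

**Last checks before hand-in:**
- **Switch:** the wrist picture showed the nose lying along the panel over the dot. The last view from above still shows it there.
- **Position over the cake:** the stencil's centre works out at (0.577, −0.064), against a measured cake centre of (0.5775, −0.0644). The yaw agrees within 0.1°, and the tool is vertical, so the plate should be level.
- **Height:** the underside is at about 0.150 m, against a cake top at 0.139 m.
- **Grip and stillness:** the wrist force is only about 1.7 N, roughly the stencil's weight. The fingers are holding at the grip's thickness and the arm is still.
- **Overlays:** the drawn outlines of the stencil and cake match the wrist and scene pictures within about 2 px.
- **Everything else:** the other things look unmoved from above. The cocoa tin is mostly hidden by the arm there and was not rechecked.

**Disagreements:**
- The first network positions for the switch differed by about 2 cm between cameras, so I used my own wrist-camera measurement. It fitted the bar's length and the plate's centre.
- Sizes read from the pictures came out about 1 to 3% under nominal on the cake and plate, more on the small grip. I put this down to blurred edges.

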